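# Make up the belt kit and the key-fob kit at the leather bench

## Task

Make up two snap-setting kits from the stock on the bench, one thing to a compartment. Belt kit, in the large tray: the large anvil lying flat in the wide compartment, the thick setter standing upright in the square compartment beside it, and the pricking iron lying flat in the long compartment; key-fob kit, in the small tray: the small anvil lying flat in the larger compartment and the thin setter standing upright in the smaller one. Leave the wax block, the wooden slicker and the star die standing where they are, and let go of everything.

Things in the scene. Friction and masses are not known exactly. Their poses are not given: they have to be found in the camera images.
- large_tray: Plywood tray fixed to the bench, 152 (x) by 197 mm (y), 3 compartments. Origin: centre of underside, on the bench; z up. Floor 4 mm, walls 5 mm thick, 16 mm high in all. Inner faces, mm: long compartment x 9 to 71, y -93.5 to 93.5; wide (for the anvil) x -71 to 4, y -93.5 to 8.5; square (setter; nearer the robot) x -71 to 4, y 13.5 to 93.5. Its y points to world -x within 0.25 rad.
- small_tray: Plywood tray fixed to the bench, 82 (x) by 169 mm (y), 2 compartments. Origin: centre of underside, on the bench; z up. Floor 4 mm, walls 5 mm thick, 16 mm high in all. Inner faces, mm: larger compartment (anvil) x -36 to 36, y -79.5 to 4.5; smaller (setter; nearer the robot) x -36 to 36, y 9.5 to 79.5. Its y points to world -x within 0.25 rad. Across from the large tray.
- large_anvil: Steel disc, diameter 50, height 20 mm, dished ring on top; lies flat, loose, 0.3 kg. Origin: centre of underside, z up. One of seven pieces in a loose grid, pitch about 88 mm along world x and 105 mm along world y, each up to 10 mm off; closing the fingers along world y leaves most room (25 mm or more a side).
- small_anvil: Steel disc like the large anvil but diameter 32, height 16 mm, about 0.1 kg; lies flat in the same grid. Origin: centre of its underside, z up.
- thick_setter: Round steel setter standing upright, 60 mm tall: a foot of diameter 34 (8 mm high, tapering to the shank at 13 mm), then a shank of diameter 26 mm; loose, about 0.25 kg; in the same grid. Origin: centre of its underside, z up along the shank.
- thin_setter: Round steel setter like the thick one, 60 mm tall: foot of diameter 24 (8 mm high, tapering to 13 mm), shank of diameter 16 mm; loose, about 0.1 kg; in the same grid. Origin: centre of its underside, z up along the shank.
- pricking_iron: Steel stitching punch lying flat, 100 mm long along its x: square shank 12 x 12 mm from x = -50 to 25, then a comb head 24 wide, 6 mm high, its four teeth ending at x = 50; 0.09 kg; alone on the robot's side of the grid, its x along world y within 0.35 rad. Origin: mid-length, on its underside, z up; centre of mass near x = -5 mm.
- wax_block: Bystander: bar of beeswax 50 x 34 x 22 mm high, loose in the grid. Origin: centre of its underside. Leave it alone.
- slicker: Bystander: turned wooden edge slicker standing upright, largest diameter 28, height 64 mm, loose in the grid. Origin: centre of its underside. Leave it alone.
- star_die: Bystander: star-shaped cutting die of dark steel strip, open in the middle, 56 mm across its points, 25 mm high, loose in the grid. Origin: centre of its underside. Leave it alone.
There are look-alikes about, which are no part of the job. What is shaped like the small_anvil but blue or red is not meant.

How it is judged:
By the outcome, as a careful person would: the job done as asked, in the order asked, and still so for the second after the job is handed in, with the robot touching nothing.
It also fails if it takes over 128 s, if anything falls off the work surface, if the arm or the gripper's body presses on something with over 40 N, if the wrist force passes 120 N, or if a joint passes its speed limit or range.

## Robot

A 6-joint arm with a two-finger parallel gripper is mounted at the origin on the work surface. World frame = base frame: x ahead of the robot, y to its left, z up, the work surface at z = 0. Lengths are in m, angles in rad, forces in N, time in s.
With the tool pointing down it reaches from about 0.35 to 0.775 m from the base axis. Payload 7.3 kg.
Tool frame: the origin (TCP) lies midway between the tips of the shut fingers; the grasp point (between the pads) lies 19 mm behind it; z points along the fingers, y is the line along which they close (so a half turn about z gives the same grasp; the last joint's range is limited). The gripper opens to 92 mm and grips with 3 to 60 N. Pads are 19 mm wide; open, the fingers measure 130 mm over their backs; the gripper's body (75 mm by 190 mm) begins 47 mm behind the grasp point.
Start: joints at [1.173, 0.342, 1.524, -0, 1.275, -0.146], TCP at [0.131, 0.508, 0.227] pointing down, gripper open.
Joint ranges: [-2.53, 2.53], [-0.77, 2.02], [0.04, 2.7], [-1, 4.14], [0.28, 2.66], [-3.11, 3.11]. Speed limits (rad/s): [2.57, 2.57, 3.14, 3.14, 3.14, 3.14].

## Interface

Orientations are given as [roll, pitch, yaw] about the fixed x, y, z axes, in that order (R = Rz(yaw) Ry(pitch) Rx(roll)).
In Python, from cell import robot, read_camera, camera_params, nets gives the robot as it stands. The module is installed in compiled form; this text tells all that it offers.
- The arm moves only by the tool step_arm, never from a script. Its argument "steps" is a list of rows, each an object of numbers: "x", "y", "z": the shift along the tool's x, y, z as a fraction of full scale; "rx", "ry", "rz": the turn, a rotation vector about the tool's x, y, z as a fraction of full scale; "claw": the opening, from -1 (shut) to 1 (fully open). In form: [{"x": .., "y": .., "z": .., "rx": .., "ry": .., "rz": .., "claw": ..}, ...]. A call has 1 to 12 rows; each row is the pose to reach, as a shift and turn from the pose commanded when the call began, along the tool's axes at that moment; what a row does not reach only later rows make up. Full scale, the value 1, is 750 mm for a shift and pi/4 rad for a turn. A row lasts 1/12 s, in which the tool goes at most 41.7 mm and 7.16 degrees, less where a joint would pass 70% of its speed; a pose out of reach is approached as far as the arm can. A call with a number of a shift or a turn outside -1 to 1 is refused whole. A call with a gripper value outside its range is refused whole. The fingers move at their own pace and stop on an object; "squeeze" is the grip in N (left out, the last holds). Time passes only in rows, so rows that repeat a pose let the fingers close. It gives the time, the measured TCP pose, the force, the opening and the grip force at its end, in the units of the state.
- robot.observe(): the state, without advancing time (a new reading comes with each control period).
- read_camera(name): name is "scene" or "side" or "wrist"; returns (picture, depth): 384x512x3 uint8, blue, green, red; 384x512 float32, m along the optical axis (not along the pixel's ray), 0 where there is no reading.
- camera_params(name): a dict with "fx", "fy", "cx", "cy" (pixels), "k1" (the pictures are not rectified: a ray, as slopes to the right and down, at radius r is drawn at 1 + k1 r^2 times it, then the intrinsics apply), "R" (3x3) and "t" (3): a world point X has camera coordinates R X + t; the wrist camera has in their place "hand_eye" (4x4, takes a point from camera to tool coordinates, whose origin is the TCP and whose axes are the flange's). Camera axes: x right, y down, z forward; pixel columns grow to the right and rows downward; lengths in m; the calibration is good to about 2 mm. A picture is of the moment at which its call begins: read the wrist's pose just before it. camera_params takes no time and is no camera call.
- robot.hand_in(): hands the job in; it is judged then, once.
Trained networks look in the newest picture that a camera, given by its name, has taken for a name from the list of things; names that differ only in an ending like _2 or _b are one class to them, and where a whole thing is asked for, a point or a joint stands for the part that bears it (a point fixed in the world has none). Each returns a list of dicts, best first, with "conf" (0 to 1); they miss things now and then, are a little off and sometimes report something else, mostly with a low value. They report only what shows in the picture. A call takes as long as a camera call. They do not tell look-alikes from the thing itself.
- nets.masks_of(camera, query): "region" (384x512 bool, what is visible of it) and "box" ([left, top, right, bottom] in pixels, round what is visible of it).
- nets.landmark_of(camera, query): "pixel" ([row, column] in pixels: a listed point, or the origin of a listed thing).
The state is a dict: "time": time; "qpos": joint angles; "qvel": joint speeds; "joint_efforts": joint torques, N m; "tool_pos": TCP position; "tool_rot": TCP orientation; "contact_force": force on the tool from outside, world axes, zero at the start; "torque": the same for the moment, N m; "opening": finger opening in m; "grip_force": force on a finger pad.
Only numpy, scipy, OpenCV 4.12 (cv2) and the standard library are available. Lean on these libraries where they do the work, as an engineer would, in place of code of your own. Each camera call takes 0.05 s, during which the arm holds its last target. There are 200 camera calls.

## Working session

There is one attempt and no reset: what is moved stays moved. The work goes in short steps, Python scripts to look and compute and a tool call to move; the robot and the scene stay as the last step left them, time stands still between calls to the robot, and variables do not carry over. Pictures are saved under pics/ and viewed, at most 14 in all, crops included, and the job is handed in when it is done.

Besides the shell and the picture viewer there is one more tool, called after "Request:" by a JSON object that holds its "fn" and its "kwargs". step_arm: Moves the arm, as the interface text tells. Its arguments: {"type":"object","properties":{"steps":{"type":"array","items":{"type":"object","properties":{"x":{"type":"number","minimum":-1,"maximum":1},"y":{"type":"number","minimum":-1,"maximum":1},"z":{"type":"number","minimum":-1,"maximum":1},"rx":{"type":"number","minimum":-1,"maximum":1},"ry":{"type":"number","minimum":-1,"maximum":1},"rz":{"type":"number","minimum":-1,"maximum":1},"claw":{"type":"number"}}}},"squeeze":{"type":"number"}},"required":["steps"]}

```bash
mkdir -p pics; cat > h.py <<'E'
import numpy as np, cv2
from cell import robot, read_camera, camera_params, nets
from scipy.spatial.transform import Rotation as Ro
def cam_pose(name):
    p=camera_params(name)
    if 'R' in p:
        R=np.array(p['R']);return p,R.T,-R.T@np.array(p['t'])
    s=robot.observe();T=np.eye(4);T[:3,:3]=Ro.from_euler('xyz',s['tool_rot']).as_matrix();T[:3,3]=s['tool_pos']
    M=T@np.array(p['hand_eye']);return p,M[:3,:3],M[:3,3]
def slopes(p,u,v):
    x=(np.asarray(u,float)-p['cx'])/p['fx'];y=(np.asarray(v,float)-p['cy'])/p['fy']
    a,b=x.copy(),y.copy()
    for _ in range(15):
        f=1+p['k1']*(a*a+b*b);a=x/f;b=y/f
    return a,b
def cloud(name):
    P=cam_pose(name);im,d=read_camera(name);p,R,t=P
    v,u=np.mgrid[:384,:512];a,b=slopes(p,u,v)
    X=np.stack([a*d,b*d,d],-1)@R.T+t;X[d<=0]=np.nan
    return im,d,X,P
def onplane(P,u,v,z):
    p,R,t=P;a,b=slopes(p,u,v);r=R@np.array([a,b,1.]);return t+r*(z-t[2])/r[2]
E
python3 - <<'E'
from h import *
for n in ['scene','side','wrist']:
    im,d,X,P=cloud(n);cv2.imwrite(f'pics/{n}0.png',im);print(n,P[2],P[1][:,2],P[0]['fx'],P[0]['k1'])
    np.savez(f'{n}0.npz',im=im,X=X)
print(robot.observe())
E
```

```text
scene [ 1.0946432  -0.58813274  0.58748491] [-0.58318809  0.60270522 -0.5446449 ] 406.95591827776036 0.010673568036909518
side [ 0.14840928 -0.52768763  0.5040078 ] [ 0.48401697  0.64529265 -0.5910372 ] 382.696295365308 -0.106121546573357
wrist [0.0667263  0.52528108 0.38505524] [ 0.235814   -0.06196205 -0.96982084] 291.6685844434922 -0.03965690586501151
{'time': 0.15, 'qpos': array([ 1.17303360e+00,  3.42598522e-01,  1.52474123e+00, -2.81395783e-05,
        1.27538772e+00, -1.45980812e-01]), 'qvel': array([ 5.96057348e-04,  1.33791854e-05, -3.45193455e-03,  5.22277586e-04,
       -1.66723086e-03,  1.17185143e-03]), 'joint_efforts': array([ 1.42806075e-04, -4.31477022e+01, -2.44351369e+01,  7.18512456e-02,
        5.38136519e-02, -8.93612309e-05]), 'tool_pos': array([0.13066208, 0.50819495, 0.22620568]), 'tool_rot': array([-3.14046599e+00, -1.38449025e-04,  2.88981887e+00]), 'contact_force': array([ 0.26587632,  0.01375986, -0.72370219]), 'torque': array([0.00484076, 0.00769405, 0.03398245]), 'grip_force': 0.0, 'opening': 0.09185061115396552}
```

View pics/scene0.png

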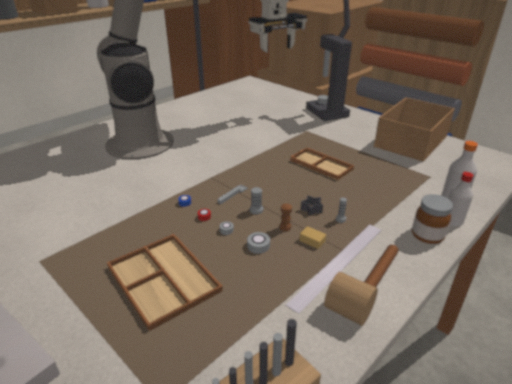

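View pics/side0.png

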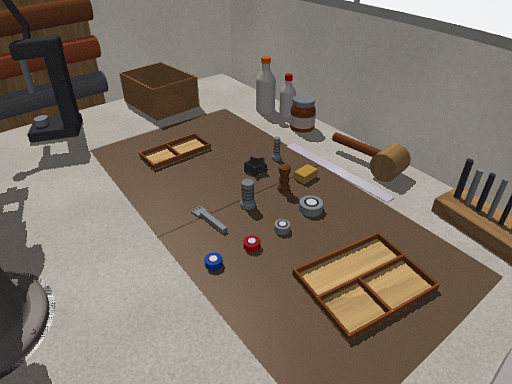

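Scene: large tray at (163,278), small tray at (321,163), iron (231,194), thick setter (257,200), small anvil (227,228), large anvil (258,243), thin setter (342,210), slicker (286,217), star (313,204), wax (313,237); blue (184,200) and red (204,214) decoys. The side view agrees.

```bash
python3 - <<'E'
from h import *
import scipy.ndimage as nd
for n in ['scene','side']:
    f=np.load(f'{n}0.npz');X=f['X'];im=f['im']
    m=(X[...,0]>.3)&(X[...,0]<.9)&(abs(X[...,1])<.5)
    g=m&(abs(X[...,2])<.008);A=np.c_[X[g][:,:2],np.ones(g.sum())];c=np.linalg.lstsq(A,X[g][:,2],rcond=None)[0];print(n,'plane',c)
    Z=X[...,2]-(X[...,0]*c[0]+X[...,1]*c[1]+c[2])
    k=m&(Z>.005)
    l,nn=nd.label(k)
    for i in range(1,nn+1):
        q=l==i
        if q.sum()<25: continue
        P=X[q];z=Z[q];top=P[z>np.percentile(z,97)-.004]
        v,u=np.argwhere(q).mean(0)
        print(int(u),int(v),q.sum(),'lo',P[:,:2].min(0).round(3),'hi',P[:,:2].max(0).round(3),'zmax',np.percentile(z,97).round(3),'topmid',((top.min(0)+top.max(0))/2)[:2].round(3),'bgr',im[q].mean(0).astype(int))
E
```

```text
scene plane [ 0.0005263  -0.00054013 -0.00130582]
445 196 2689 lo [0.833 0.16 ] hi [0.9   0.371] zmax 0.162 topmid [0.863 0.357] bgr [ 90  96 109]
321 162 533 lo [0.421 0.243] hi [0.593 0.333] zmax 0.016 topmid [0.507 0.288] bgr [ 54  75 104]
228 193 120 lo [ 0.421 -0.05 ] hi [0.447 0.035] zmax 0.013 topmid [ 0.436 -0.012] bgr [118 120 121]
255 199 272 lo [ 0.515 -0.021] hi [0.545 0.011] zmax 0.06 topmid [ 0.528 -0.004] bgr [91 92 93]
184 199 109 lo [ 0.36  -0.123] hi [ 0.392 -0.092] zmax 0.017 topmid [ 0.376 -0.108] bgr [126  86  77]
311 204 281 lo [0.598 0.067] hi [0.652 0.12 ] zmax 0.025 topmid [0.624 0.094] bgr [54 54 57]
341 209 170 lo [0.689 0.095] hi [0.71  0.116] zmax 0.06 topmid [0.699 0.106] bgr [87 89 91]
285 216 262 lo [ 0.611 -0.023] hi [0.638 0.002] zmax 0.063 topmid [ 0.626 -0.009] bgr [45 63 89]
203 213 123 lo [ 0.442 -0.128] hi [ 0.475 -0.098] zmax 0.017 topmid [ 0.457 -0.112] bgr [ 71  72 135]
225 226 133 lo [ 0.519 -0.126] hi [ 0.551 -0.093] zmax 0.017 topmid [ 0.535 -0.109] bgr [120 120 123]
312 236 351 lo [ 0.673 -0.022] hi [0.724 0.017] zmax 0.023 topmid [ 0.699
[... 1347 characters left out ...]
 193 362 lo [ 0.508 -0.019] hi [0.539 0.013] zmax 0.06 topmid [ 0.524 -0.001] bgr [76 74 72]
310 204 385 lo [ 0.595 -0.119] hi [ 0.645 -0.068] zmax 0.021 topmid [ 0.62  -0.093] bgr [113 109 107]
211 220 208 lo [ 0.417 -0.046] hi [0.441 0.038] zmax 0.012 topmid [ 0.432 -0.009] bgr [119 116 112]
281 225 190 lo [ 0.514 -0.123] hi [ 0.546 -0.091] zmax 0.017 topmid [ 0.53  -0.107] bgr [113 109 108]
363 283 2714 lo [ 0.446 -0.386] hi [ 0.664 -0.206] zmax 0.016 topmid [ 0.555 -0.296] bgr [27 50 85]
251 242 214 lo [ 0.438 -0.125] hi [ 0.469 -0.094] zmax 0.017 topmid [ 0.454 -0.109] bgr [ 52  51 133]
212 260 239 lo [ 0.357 -0.12 ] hi [ 0.388 -0.088] zmax 0.017 topmid [ 0.373 -0.104] bgr [138  81  61]
```

```bash
cat >> h.py <<'E'
def go(pts):
    """rows (x,y,z,yaw) world -> fractions from the present pose"""
    s=robot.observe();R0=Ro.from_euler('xyz',s['tool_rot'])
    print('now',s['time'],s['tool_pos'].round(4),s['tool_rot'].round(3),s['opening'],s['grip_force'],s['contact_force'].round(1))
    for x,y,z,w in pts:
        d=R0.inv().apply(np.array([x,y,z])-s['tool_pos'])/.75
        r=(R0.inv()*Ro.from_euler('xyz',[np.pi,0,w])).as_rotvec()/(np.pi/4)
        print((x,y,z,w),'d',d.round(4),'rows',round(np.linalg.norm(d)*18,1),'r',r.round(3))
E
python3 - <<'E'
from h import *
for n in ['scene','side']:
    f=np.load(f'{n}0.npz');X=f['X']
    for nm,lo,hi,z0,z1 in [('large',(.43,-.41),(.69,-.19),.012,.022),('small',(.40,.22),(.61,.35),.012,.022),('iron',(.40,-.07),(.46,.06),.0055,.02)]:
        q=(X[...,0]>lo[0])&(X[...,0]<hi[0])&(X[...,1]>lo[1])&(X[...,1]<hi[1])&(X[...,2]>z0)&(X[...,2]<z1)
        P=X[q][:,:2].astype(np.float32);print(n,nm,cv2.minAreaRect(P*1000))
        if nm=='iron': 
            v,u=np.nonzero(q);i=np.argsort(X[q][:,1]);Z=X[q][i]; print([ (c[:,1].mean().round(3),c[:,0].mean().round(3),c[:,2].max().round(3),np.ptp(c[:,0]).round(3)) for c in np.array_split(Z,8)])
go([(.5,-.05,.25,np.pi/2)])
E
```

```text
scene large ((556.8682861328125, -299.4756164550781), (152.004638671875, 199.94842529296875), 81.62425994873047)
scene small ((507.3656005859375, 287.606201171875), (171.0178985595703, 87.86724090576172), 0.8639132380485535)
scene iron ((435.9105224609375, -7.128578186035156), (20.45380401611328, 86.43099212646484), 0.5080540180206299)
[(np.float64(-0.047), np.float64(0.44), np.float64(0.012), np.float64(0.015)), (np.float64(-0.038), np.float64(0.44), np.float64(0.012), np.float64(0.012)), (np.float64(-0.029), np.float64(0.438), np.float64(0.011), np.float64(0.014)), (np.float64(-0.019), np.float64(0.438), np.float64(0.012), np.float64(0.011)), (np.float64(-0.009), np.float64(0.437), np.float64(0.013), np.float64(0.012)), (np.float64(0.001), np.float64(0.436), np.float64(0.012), np.float64(0.014)), (np.float64(0.012), np.float64(0.434), np.float64(0.011), np.float64(0.011)), (np.float64(0.023), np.float64(0.436), np.float64(0.011), np.float64(0.02))]
side large ((555.061767578125, -296.35174560546875), (153.89642333984375, 199.58328247070312), 81.49690246582031)
side small ((503.1339
[... 340 characters left out ...]
13), np.float64(0.012)), (np.float64(-0.024), np.float64(0.433), np.float64(0.013), np.float64(0.013)), (np.float64(-0.013), np.float64(0.431), np.float64(0.012), np.float64(0.012)), (np.float64(-0.003), np.float64(0.43), np.float64(0.013), np.float64(0.012)), (np.float64(0.008), np.float64(0.43), np.float64(0.013), np.float64(0.014)), (np.float64(0.019), np.float64(0.428), np.float64(0.013), np.float64(0.014)), (np.float64(0.032), np.float64(0.425), np.float64(0.013), np.float64(0.025))]
now 0.15 [0.1307 0.5082 0.2262] [-3.14 -0.    2.89] 0.09185061115396552 0.0 [ 0.3  0.  -0.7]
(0.5, -0.05, 0.25, 1.5707963267948966) d [-0.6623 -0.5982 -0.0311] rows 16.1 r [-1.000e-03  1.000e-03  1.679e+00]
```

Request:
{"fn": "step_arm", "kwargs": {"steps": [{"x": -0.66, "y": -0.6, "z": -0.03, "rz": 1}, {"x": -0.66, "y": -0.6, "z": -0.03, "rz": 1}, {"x": -0.66, "y": -0.6, "z": -0.03, "rz": 1}, {"x": -0.66, "y": -0.6, "z": -0.03, "rz": 1}, {"x": -0.66, "y": -0.6, "z": -0.03, "rz": 1}, {"x": -0.66, "y": -0.6, "z": -0.03, "rz": 1}, {"x": -0.66, "y": -0.6, "z": -0.03, "rz": 1}, {"x": -0.66, "y": -0.6, "z": -0.03, "rz": 1}, {"x": -0.66, "y": -0.6, "z": -0.03, "rz": 1}, {"x": -0.66, "y": -0.6, "z": -0.03, "rz": 1}, {"x": -0.66, "y": -0.6, "z": -0.03, "rz": 1}, {"x": -0.66, "y": -0.6, "z": -0.03, "rz": 1}]}}

```text
$.steps[0]: bad value
```

```bash
python3 - <<'E'
from h import *
go([(.5,-.05,.25,np.pi/2)])
E
```

```text
now 0.15 [0.1307 0.5082 0.2262] [-3.14 -0.    2.89] 0.09185061115396552 0.0 [ 0.3  0.  -0.7]
(0.5, -0.05, 0.25, 1.5707963267948966) d [-0.6623 -0.5982 -0.0311] rows 16.1 r [-1.000e-03  1.000e-03  1.679e+00]
```

Request:
{"fn": "step_arm", "kwargs": {"steps": [{"x": -0.66, "y": -0.6, "z": -0.03, "rx": 0, "ry": 0, "rz": 1, "claw": 1}, {"x": -0.66, "y": -0.6, "z": -0.03, "rx": 0, "ry": 0, "rz": 1, "claw": 1}, {"x": -0.66, "y": -0.6, "z": -0.03, "rx": 0, "ry": 0, "rz": 1, "claw": 1}, {"x": -0.66, "y": -0.6, "z": -0.03, "rx": 0, "ry": 0, "rz": 1, "claw": 1}, {"x": -0.66, "y": -0.6, "z": -0.03, "rx": 0, "ry": 0, "rz": 1, "claw": 1}, {"x": -0.66, "y": -0.6, "z": -0.03, "rx": 0, "ry": 0, "rz": 1, "claw": 1}, {"x": -0.66, "y": -0.6, "z": -0.03, "rx": 0, "ry": 0, "rz": 1, "claw": 1}, {"x": -0.66, "y": -0.6, "z": -0.03, "rx": 0, "ry": 0, "rz": 1, "claw": 1}, {"x": -0.66, "y": -0.6, "z": -0.03, "rx": 0, "ry": 0, "rz": 1, "claw": 1}, {"x": -0.66, "y": -0.6, "z": -0.03, "rx": 0, "ry": 0, "rz": 1, "claw": 1}, {"x": -0.66, "y": -0.6, "z": -0.03, "rx": 0, "ry": 0, "rz": 1, "claw": 1}, {"x": -0.66, "y": -0.6, "z": -0.03, "rx": 0, "ry": 0, "rz": 1, "claw": 1}]}}

```text
time: 1.15
tool_pos: [0.4057, 0.0888, 0.2437]
tool_rot: [3.141, -0.0, 2.104]
contact_force: [1.3, 0.6, 0.1]
opening: 0.0919
grip_force: 0.0
```

```bash
python3 - <<'E'
from h import *
go([(.5,-.05,.25,np.pi/2)])
E
```

```text
now 1.15 [0.4057 0.0888 0.2437] [ 3.141 -0.     2.104] 0.09190551930573847 0.0 [1.3 0.6 0.1]
(0.5, -0.05, 0.25, 1.5707963267948966) d [-0.2232  0.0142 -0.0085] rows 4.0 r [ 0.    -0.     0.679]
```

Request:
{"fn": "step_arm", "kwargs": {"steps": [{"x": -0.223, "y": 0.014, "z": -0.0085, "rx": 0, "ry": 0, "rz": 0.679, "claw": 0.4}, {"x": -0.223, "y": 0.014, "z": -0.0085, "rx": 0, "ry": 0, "rz": 0.679, "claw": 0.4}, {"x": -0.223, "y": 0.014, "z": -0.0085, "rx": 0, "ry": 0, "rz": 0.679, "claw": 0.4}, {"x": -0.223, "y": 0.014, "z": -0.0085, "rx": 0, "ry": 0, "rz": 0.679, "claw": 0.4}, {"x": -0.223, "y": 0.014, "z": -0.0085, "rx": 0, "ry": 0, "rz": 0.679, "claw": 0.4}, {"x": -0.223, "y": 0.014, "z": -0.0085, "rx": 0, "ry": 0, "rz": 0.679, "claw": 0.4}, {"x": -0.223, "y": 0.014, "z": -0.0085, "rx": 0, "ry": 0, "rz": 0.679, "claw": 0.4}, {"x": -0.223, "y": 0.014, "z": -0.0085, "rx": 0, "ry": 0, "rz": 0.679, "claw": 0.4}]}}

```text
time: 1.82
tool_pos: [0.4986, -0.0469, 0.2497]
tool_rot: [-3.141, -0.001, 1.573]
contact_force: [-0.4, 1.0, -0.3]
opening: 0.0642
grip_force: 0.0
```

```bash
python3 - <<'E'
from h import *
import scipy.ndimage as nd
im,d,X,P=cloud('wrist');cv2.imwrite('pics/w1.png',im);print(P[2],P[1][:,2])
k=(abs(X[...,1])<.45)&(X[...,2]>.006)&(X[...,2]<.08)&(X[...,0]<.8)&(X[...,0]>.3)
l,nn=nd.label(k)
for i in range(1,nn+1):
    q=l==i
    if q.sum()<60: continue
    p=X[q];z=p[:,2];top=p[z>np.percentile(z,97)-.004];v,u=np.argwhere(q).mean(0)
    print(int(u),int(v),q.sum(),'lo',p[:,:2].min(0).round(3),'hi',p[:,:2].max(0).round(3),'z',np.percentile(z,97).round(3),'topmid',((top.min(0)+top.max(0))/2)[:2].round(4))
go([(.621,-.095,.1,np.pi/2)])
E
```

```text
[0.49750651 0.01875871 0.4086989 ] [ 6.65080476e-04 -2.43021849e-01 -9.70020587e-01]
348 57 784 lo [0.594 0.069] hi [0.649 0.124] z 0.027 topmid [0.6217 0.0965]
413 46 610 lo [0.684 0.097] hi [0.706 0.12 ] z 0.062 topmid [0.696  0.1088]
200 132 736 lo [ 0.416 -0.047] hi [0.443 0.043] z 0.014 topmid [ 0.433 -0.01 ]
396 136 1096 lo [ 0.669 -0.02 ] hi [0.721 0.019] z 0.024 topmid [ 0.6949 -0.    ]
270 137 529 lo [ 0.509 -0.017] hi [0.538 0.015] z 0.062 topmid [ 0.5246 -0.0022]
348 141 600 lo [ 0.608 -0.019] hi [0.634 0.006] z 0.065 topmid [ 0.6215 -0.0061]
336 204 1044 lo [ 0.596 -0.12 ] hi [ 0.645 -0.07 ] z 0.023 topmid [ 0.621  -0.0948]
162 210 429 lo [ 0.358 -0.122] hi [ 0.389 -0.09 ] z 0.019 topmid [ 0.3735 -0.106 ]
273 211 413 lo [ 0.516 -0.123] hi [ 0.547 -0.092] z 0.019 topmid [ 0.5311 -0.1071]
219 213 404 lo [ 0.441 -0.126] hi [ 0.47  -0.094] z 0.019 topmid [ 0.4555 -0.1102]
271 283 644 lo [ 0.465 -0.239] hi [ 0.607 -0.208] z 0.018 topmid [ 0.536  -0.2222]
now 1.8667 [ 0.4986 -0.0468  0.2499] [-3.141 -0.     1.574] 0.06440608096944425 0.0 [-0.5  0.1 -0.1]
(0.621, -0.095, 0.1, 1.5707963267948966) d [-0.0649  0.1631  0.1998] rows 4.8 r [-0.    -0.     0.004]
```

View pics/w1.png

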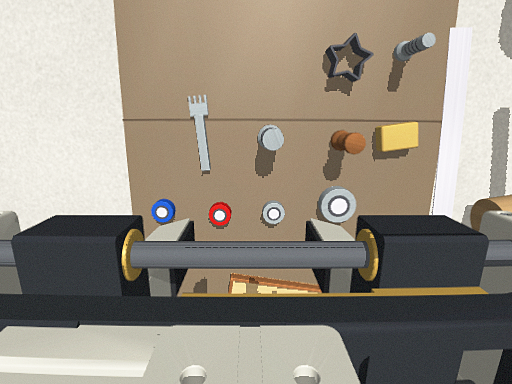

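The wrist view shows the iron (200,132), thick setter (270,137), small anvil (273,211), large anvil (337,206), slicker, wax, star and thin setter (413,46), matching the other cameras within 3 mm.

Request:
{"fn": "step_arm", "kwargs": {"steps": [{"x": -0.065, "y": 0.163, "z": 0.2, "rx": 0, "ry": 0, "rz": 0, "claw": 0.4}, {"x": -0.065, "y": 0.163, "z": 0.2, "rx": 0, "ry": 0, "rz": 0, "claw": 0.4}, {"x": -0.065, "y": 0.163, "z": 0.2, "rx": 0, "ry": 0, "rz": 0, "claw": 0.4}, {"x": -0.065, "y": 0.163, "z": 0.2, "rx": 0, "ry": 0, "rz": 0, "claw": 0.4}, {"x": -0.065, "y": 0.163, "z": 0.2, "rx": 0, "ry": 0, "rz": 0, "claw": 0.4}, {"x": -0.065, "y": 0.163, "z": 0.2, "rx": 0, "ry": 0, "rz": 0, "claw": 0.4}, {"x": -0.065, "y": 0.163, "z": 0.2, "rx": 0, "ry": 0, "rz": 0, "claw": 0.4}, {"x": -0.065, "y": 0.163, "z": 0.24, "rx": 0, "ry": 0, "rz": 0, "claw": 0.4}, {"x": -0.065, "y": 0.163, "z": 0.28, "rx": 0, "ry": 0, "rz": 0, "claw": 0.4}, {"x": -0.065, "y": 0.163, "z": 0.31, "rx": 0, "ry": 0, "rz": 0, "claw": 0.4}, {"x": -0.065, "y": 0.163, "z": 0.327, "rx": 0, "ry": 0, "rz": 0, "claw": 0.4}, {"x": -0.065, "y": 0.163, "z": 0.327, "rx": 0, "ry": 0, "rz": 0, "claw": 0.4}]}}

```text
time: 2.87
tool_pos: [0.62, -0.0954, 0.004]
tool_rot: [-3.139, -0.001, 1.572]
contact_force: [-1.0, -0.2, -0.1]
opening: 0.0642
grip_force: 0.0
```

Request:
{"fn": "step_arm", "kwargs": {"squeeze": 30, "steps": [{"x": 0, "y": 0, "z": 0, "rx": 0, "ry": 0, "rz": 0, "claw": -1}, {"x": 0, "y": 0, "z": 0, "rx": 0, "ry": 0, "rz": 0, "claw": -1}, {"x": 0, "y": 0, "z": 0, "rx": 0, "ry": 0, "rz": 0, "claw": -1}, {"x": 0, "y": 0, "z": 0, "rx": 0, "ry": 0, "rz": 0, "claw": -1}, {"x": 0, "y": 0, "z": 0, "rx": 0, "ry": 0, "rz": 0, "claw": -1}, {"x": 0, "y": 0, "z": 0, "rx": 0, "ry": 0, "rz": 0, "claw": -1}, {"x": 0, "y": 0, "z": -0.05, "rx": 0, "ry": 0, "rz": 0, "claw": -1}, {"x": 0, "y": 0, "z": -0.1, "rx": 0, "ry": 0, "rz": 0, "claw": -1}, {"x": 0, "y": 0, "z": -0.12, "rx": 0, "ry": 0, "rz": 0, "claw": -1}, {"x": 0, "y": 0, "z": -0.12, "rx": 0, "ry": 0, "rz": 0, "claw": -1}]}}

```text
time: 3.7
tool_pos: [0.6243, -0.0973, 0.1002]
tool_rot: [3.132, 0.003, 1.571]
contact_force: [1.4, -0.5, -3.6]
opening: 0.0486
grip_force: 30.0
```

```bash
python3 - <<'E'
from h import *
go([(.593,-.337,.08,1.424),(.593,-.337,.009,1.424)])
E
```

```text
now 3.7 [ 0.6243 -0.0973  0.1002] [3.132e+00 3.000e-03 1.571e+00] 0.048606281179620583 29.99893150292337 [ 1.4 -0.5 -3.6]
(0.593, -0.337, 0.08, 1.424) d [-0.3195 -0.0421  0.0273] rows 5.8 r [0.012 0.002 0.187]
(0.593, -0.337, 0.009, 1.424) d [-0.3193 -0.043   0.122 ] rows 6.2 r [0.012 0.002 0.187]
```

Request:
{"fn": "step_arm", "kwargs": {"steps": [{"x": -0.32, "y": -0.04, "z": 0.02, "rx": 0, "ry": 0, "rz": 0.187, "claw": -1}, {"x": -0.32, "y": -0.04, "z": 0.02, "rx": 0, "ry": 0, "rz": 0.187, "claw": -1}, {"x": -0.32, "y": -0.04, "z": 0.02, "rx": 0, "ry": 0, "rz": 0.187, "claw": -1}, {"x": -0.32, "y": -0.04, "z": 0.02, "rx": 0, "ry": 0, "rz": 0.187, "claw": -1}, {"x": -0.32, "y": -0.04, "z": 0.02, "rx": 0, "ry": 0, "rz": 0.187, "claw": -1}, {"x": -0.32, "y": -0.04, "z": 0.02, "rx": 0, "ry": 0, "rz": 0.187, "claw": -1}, {"x": -0.32, "y": -0.04, "z": 0.02, "rx": 0, "ry": 0, "rz": 0.187, "claw": -1}, {"x": -0.32, "y": -0.04, "z": 0.02, "rx": 0, "ry": 0, "rz": 0.187, "claw": -1}, {"x": -0.32, "y": -0.04, "z": 0.06, "rx": 0, "ry": 0, "rz": 0.187, "claw": -1}, {"x": -0.32, "y": -0.04, "z": 0.08, "rx": 0, "ry": 0, "rz": 0.187, "claw": -1}, {"x": -0.32, "y": -0.04, "z": 0.08, "rx": 0, "ry": 0, "rz": 0.187, "claw": -1}, {"x": -0.32, "y": -0.04, "z": 0.08, "rx": 0, "ry": 0, "rz": 0.187, "claw": -1}]}}

```text
time: 4.7
tool_pos: [0.5911, -0.3345, 0.0332]
tool_rot: [-3.138, -0.002, 1.426]
contact_force: [-0.2, 0.0, -4.0]
opening: 0.0486
grip_force: 30.0
```

```bash
python3 - <<'E'
from h import *
go([(.593,-.337,.009,1.424)])
E
```

```text
now 4.7 [ 0.5911 -0.3345  0.0332] [-3.138e+00 -2.000e-03  1.426e+00] 0.04864854200907941 29.999117595143616 [-0.2  0.  -4. ]
(0.593, -0.337, 0.009, 1.424) d [-0.003   0.0031  0.0322] rows 0.6 r [-0.004 -0.003  0.002]
```

Request:
{"fn": "step_arm", "kwargs": {"steps": [{"x": -0.003, "y": 0.003, "z": 0.02, "rx": 0, "ry": 0, "rz": 0, "claw": -1}, {"x": -0.003, "y": 0.003, "z": 0.032, "rx": 0, "ry": 0, "rz": 0, "claw": -1}, {"x": -0.003, "y": 0.003, "z": 0.032, "rx": 0, "ry": 0, "rz": 0, "claw": -1}, {"x": -0.003, "y": 0.003, "z": 0.032, "rx": 0, "ry": 0, "rz": 0, "claw": 0.22}, {"x": -0.003, "y": 0.003, "z": 0.032, "rx": 0, "ry": 0, "rz": 0, "claw": 0.22}, {"x": -0.003, "y": 0.003, "z": 0.032, "rx": 0, "ry": 0, "rz": 0, "claw": 0.22}, {"x": -0.003, "y": 0.003, "z": 0.032, "rx": 0, "ry": 0, "rz": 0, "claw": 0.22}, {"x": -0.003, "y": 0.003, "z": 0.0, "rx": 0, "ry": 0, "rz": 0, "claw": 0.22}, {"x": -0.003, "y": 0.003, "z": -0.05, "rx": 0, "ry": 0, "rz": 0, "claw": 0.22}, {"x": -0.003, "y": 0.003, "z": -0.1, "rx": 0, "ry": 0, "rz": 0, "claw": 0.22}, {"x": -0.003, "y": 0.003, "z": -0.14, "rx": 0, "ry": 0, "rz": 0, "claw": 0.22}, {"x": -0.003, "y": 0.003, "z": -0.14, "rx": 0, "ry": 0, "rz": 0, "claw": 0.22}]}}

```text
time: 5.7
tool_pos: [0.5965, -0.3413, 0.1483]
tool_rot: [3.129, 0.006, 1.424]
contact_force: [0.7, -0.7, 0.5]
opening: 0.0558
grip_force: 0.0
```

```bash
python3 - <<'E'
from h import *
go([(.5246,-.0022,.13,np.pi/2),(.5246,-.0022,.024,np.pi/2)])
E
```

```text
now 5.7 [ 0.5965 -0.3413  0.1483] [3.129 0.006 1.424] 0.05582897149745655 0.0 [ 0.7 -0.7  0.5]
(0.5246, -0.0022, 0.13, 1.5707963267948966) d [ 0.4334 -0.1611  0.0197] rows 8.3 r [ 0.015  0.009 -0.187]
(0.5246, -0.0022, 0.024, 1.5707963267948966) d [ 0.4343 -0.1629  0.161 ] rows 8.8 r [ 0.015  0.009 -0.187]
```

Request:
{"fn": "step_arm", "kwargs": {"steps": [{"x": 0.434, "y": -0.162, "z": 0.02, "rx": 0, "ry": 0, "rz": -0.187, "claw": 0.22}, {"x": 0.434, "y": -0.162, "z": 0.02, "rx": 0, "ry": 0, "rz": -0.187, "claw": 0.22}, {"x": 0.434, "y": -0.162, "z": 0.02, "rx": 0, "ry": 0, "rz": -0.187, "claw": 0.22}, {"x": 0.434, "y": -0.162, "z": 0.02, "rx": 0, "ry": 0, "rz": -0.187, "claw": 0.22}, {"x": 0.434, "y": -0.162, "z": 0.02, "rx": 0, "ry": 0, "rz": -0.187, "claw": 0.22}, {"x": 0.434, "y": -0.162, "z": 0.02, "rx": 0, "ry": 0, "rz": -0.187, "claw": 0.22}, {"x": 0.434, "y": -0.162, "z": 0.02, "rx": 0, "ry": 0, "rz": -0.187, "claw": 0.22}, {"x": 0.434, "y": -0.162, "z": 0.02, "rx": 0, "ry": 0, "rz": -0.187, "claw": 0.22}, {"x": 0.434, "y": -0.162, "z": 0.02, "rx": 0, "ry": 0, "rz": -0.187, "claw": 0.22}, {"x": 0.434, "y": -0.162, "z": 0.02, "rx": 0, "ry": 0, "rz": -0.187, "claw": 0.22}, {"x": 0.434, "y": -0.162, "z": 0.02, "rx": 0, "ry": 0, "rz": -0.187, "claw": 0.22}, {"x": 0.434, "y": -0.162, "z": 0.02, "rx": 0, "ry": 0, "rz": -0.187, "claw": 0.22}]}}

```text
time: 6.7
tool_pos: [0.5214, -0.0003, 0.1249]
tool_rot: [3.14, 0.0, 1.571]
contact_force: [-0.7, -1.0, -0.6]
opening: 0.0558
grip_force: 0.0
```

```bash
python3 - <<'E'
from h import *
im,d,X,P=cloud('wrist')
q=(X[...,2]>.055)&(X[...,2]<.068)&(abs(X[...,0]-.5246)<.03)&(abs(X[...,1])<.03);p=X[q];print('setter',q.sum(),((p.min(0)+p.max(0))/2).round(4))
im,d,X,P=cloud('scene')
k=(X[...,2]>.018)&(X[...,2]<.04)&(X[...,0]>.45)&(X[...,0]<.67)&(X[...,1]<-.21)&(X[...,1]>-.4);p=X[k];print('anvil',k.sum(),p.min(0).round(3),p.max(0).round(3))
cv2.imwrite('pics/s2.png',cv2.resize(im[200:350,60:360],None,fx=2,fy=2))
go([(.5246,-.0022,.02,np.pi/2)])
E
```

```text
setter 806 [ 0.5247 -0.0019  0.0589]
anvil 455 [ 0.57  -0.363  0.018] [ 0.62  -0.314  0.026]
now 6.8 [ 0.5213 -0.0008  0.1247] [3.141 0.    1.569] 0.05585544293235426 0.0 [ 0.4 -0.4 -0. ]
(0.5246, -0.0022, 0.02, 1.5707963267948966) d [-0.0019  0.0043  0.1396] rows 2.5 r [ 0.001  0.    -0.002]
```

View pics/s2.png

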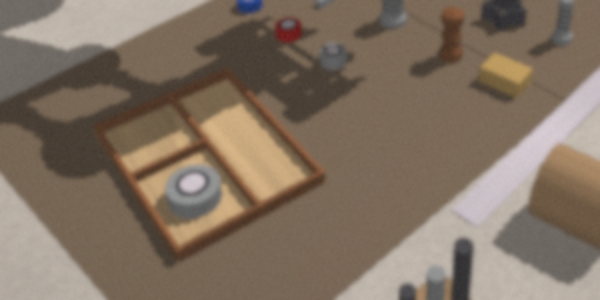

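The large anvil lies flat in the wide compartment (crop 193,190). Next is the thick setter.

Request:
{"fn": "step_arm", "kwargs": {"squeeze": 30, "steps": [{"x": -0.002, "y": 0.004, "z": 0.05, "rx": 0, "ry": 0, "rz": 0, "claw": 0.22}, {"x": -0.002, "y": 0.004, "z": 0.1, "rx": 0, "ry": 0, "rz": 0, "claw": 0.22}, {"x": -0.002, "y": 0.004, "z": 0.14, "rx": 0, "ry": 0, "rz": 0, "claw": 0.22}, {"x": -0.002, "y": 0.004, "z": 0.14, "rx": 0, "ry": 0, "rz": 0, "claw": 0.22}, {"x": -0.002, "y": 0.004, "z": 0.14, "rx": 0, "ry": 0, "rz": 0, "claw": -1}, {"x": -0.002, "y": 0.004, "z": 0.14, "rx": 0, "ry": 0, "rz": 0, "claw": -1}, {"x": -0.002, "y": 0.004, "z": 0.14, "rx": 0, "ry": 0, "rz": 0, "claw": -1}, {"x": -0.002, "y": 0.004, "z": 0.14, "rx": 0, "ry": 0, "rz": 0, "claw": -1}, {"x": -0.002, "y": 0.004, "z": 0.14, "rx": 0, "ry": 0, "rz": 0, "claw": -1}, {"x": -0.002, "y": 0.004, "z": 0.14, "rx": 0, "ry": 0, "rz": 0, "claw": -1}, {"x": -0.002, "y": 0.004, "z": 0.1, "rx": 0, "ry": 0, "rz": 0, "claw": -1}, {"x": -0.002, "y": 0.004, "z": 0.05, "rx": 0, "ry": 0, "rz": 0, "claw": -1}]}}

```text
time: 7.8
tool_pos: [0.5213, -0.0005, 0.0855]
tool_rot: [-3.134, -0.001, 1.571]
contact_force: [2.1, -0.2, -3.2]
opening: 0.0247
grip_force: 30.0
```

```bash
python3 - <<'E'
from h import *
go([(.498,-.323,.09,1.424),(.498,-.323,.025,1.424)])
E
```

```text
now 7.8 [ 5.213e-01 -5.000e-04  8.550e-02] [-3.134e+00 -1.000e-03  1.571e+00] 0.024660513772231798 29.99238610267639 [ 2.1 -0.2 -3.2]
(0.498, -0.323, 0.09, 1.424) d [-0.43   -0.0313 -0.0063] rows 7.8 r [-0.009 -0.001  0.187]
(0.498, -0.323, 0.025, 1.424) d [-0.4301 -0.0307  0.0804] rows 7.9 r [-0.009 -0.001  0.187]
```

Request:
{"fn": "step_arm", "kwargs": {"steps": [{"x": -0.43, "y": -0.031, "z": -0.01, "rx": 0, "ry": 0, "rz": 0.187, "claw": -1}, {"x": -0.43, "y": -0.031, "z": -0.01, "rx": 0, "ry": 0, "rz": 0.187, "claw": -1}, {"x": -0.43, "y": -0.031, "z": -0.01, "rx": 0, "ry": 0, "rz": 0.187, "claw": -1}, {"x": -0.43, "y": -0.031, "z": -0.01, "rx": 0, "ry": 0, "rz": 0.187, "claw": -1}, {"x": -0.43, "y": -0.031, "z": -0.01, "rx": 0, "ry": 0, "rz": 0.187, "claw": -1}, {"x": -0.43, "y": -0.031, "z": -0.01, "rx": 0, "ry": 0, "rz": 0.187, "claw": -1}, {"x": -0.43, "y": -0.031, "z": -0.01, "rx": 0, "ry": 0, "rz": 0.187, "claw": -1}, {"x": -0.43, "y": -0.031, "z": -0.01, "rx": 0, "ry": 0, "rz": 0.187, "claw": -1}, {"x": -0.43, "y": -0.031, "z": -0.01, "rx": 0, "ry": 0, "rz": 0.187, "claw": -1}, {"x": -0.43, "y": -0.031, "z": 0.02, "rx": 0, "ry": 0, "rz": 0.187, "claw": -1}, {"x": -0.43, "y": -0.031, "z": 0.05, "rx": 0, "ry": 0, "rz": 0.187, "claw": -1}, {"x": -0.43, "y": -0.031, "z": 0.05, "rx": 0, "ry": 0, "rz": 0.187, "claw": -1}]}}

```text
time: 8.8
tool_pos: [0.498, -0.3212, 0.0454]
tool_rot: [-3.134, -0.005, 1.424]
contact_force: [-0.3, 1.1, -2.7]
opening: 0.0248
grip_force: 30.0
```

```bash
python3 - <<'E'
from h import *
im,d,X,P=cloud('scene')
k=(X[...,2]>.02)&(X[...,0]>.45)&(X[...,0]<.54)&(X[...,1]<-.29)&(X[...,1]>-.35)&(X[...,2]<.045);p=X[k];print(k.sum(),p.min(0).round(3),p.max(0).round(3))
go([(.498,-.323,.0245,1.424)])
E
```

```text
132 [ 0.486 -0.34   0.022] [ 0.518 -0.308  0.045]
now 8.85 [ 0.499  -0.3218  0.0475] [-3.136e+00 -3.000e-03  1.424e+00] 0.02489966641008497 29.9924299120903 [-0.1  0.2 -2.2]
(0.498, -0.323, 0.0245, 1.424) d [-0.0019 -0.0009  0.0306] rows 0.6 r [-0.007 -0.004  0.   ]
```

Request:
{"fn": "step_arm", "kwargs": {"steps": [{"x": 0, "y": 0, "z": 0.015, "rx": 0, "ry": 0, "rz": 0, "claw": -1}, {"x": 0, "y": 0, "z": 0.026, "rx": 0, "ry": 0, "rz": 0, "claw": -1}, {"x": 0, "y": 0, "z": 0.03, "rx": 0, "ry": 0, "rz": 0, "claw": -1}, {"x": 0, "y": 0, "z": 0.03, "rx": 0, "ry": 0, "rz": 0, "claw": -1}, {"x": 0, "y": 0, "z": 0.03, "rx": 0, "ry": 0, "rz": 0, "claw": -1}]}}

```text
time: 9.27
tool_pos: [0.5009, -0.3234, 0.0274]
tool_rot: [3.141, 0.0, 1.424]
contact_force: [0.3, -0.7, -2.4]
opening: 0.025
grip_force: 30.0
```

Request:
{"fn": "step_arm", "kwargs": {"steps": [{"x": 0, "y": 0, "z": 0, "rx": 0, "ry": 0, "rz": 0, "claw": 0}, {"x": 0, "y": 0, "z": 0, "rx": 0, "ry": 0, "rz": 0, "claw": 0}, {"x": 0, "y": 0, "z": 0, "rx": 0, "ry": 0, "rz": 0, "claw": 0}, {"x": 0, "y": 0, "z": 0, "rx": 0, "ry": 0, "rz": 0, "claw": 0}, {"x": 0, "y": 0, "z": -0.03, "rx": 0, "ry": 0, "rz": 0, "claw": 0}, {"x": 0, "y": 0, "z": -0.06, "rx": 0, "ry": 0, "rz": 0, "claw": 0}, {"x": 0, "y": 0, "z": -0.1, "rx": 0, "ry": 0, "rz": 0, "claw": 0}, {"x": 0, "y": 0, "z": -0.14, "rx": 0, "ry": 0, "rz": 0, "claw": 0}, {"x": 0, "y": 0, "z": -0.14, "rx": 0, "ry": 0, "rz": 0, "claw": 0}, {"x": 0, "y": 0, "z": -0.14, "rx": 0, "ry": 0, "rz": 0, "claw": 0}]}}

```text
time: 10.1
tool_pos: [0.5016, -0.3241, 0.1344]
tool_rot: [3.138, 0.002, 1.424]
contact_force: [0.6, -0.1, -0.4]
opening: 0.0456
grip_force: 0.0
```

```bash
python3 - <<'E'
from h import *
im,d,X,P=cloud('scene')
k=(X[...,2]>.02)&(X[...,0]>.45)&(X[...,0]<.54)&(X[...,1]<-.29)&(X[...,1]>-.36)&(X[...,2]<.08);p=X[k];print(k.sum(),p.min(0).round(3),p.max(0).round(3))
go([(.4335,-.008,.1,np.pi/2+.1),(.4335,-.008,.003,np.pi/2+.1)])
E
```

```text
318 [ 0.489 -0.339  0.02 ] [ 0.517 -0.314  0.065]
now 10.15 [ 0.5007 -0.3234  0.1326] [3.141e+00 1.000e-03 1.424e+00] 0.04581640734937097 0.0 [ 0.3  0.9 -0.8]
(0.4335, -0.008, 0.1, 1.6707963267948966) d [ 0.403  -0.1502  0.0431] rows 7.8 r [ 0.001  0.001 -0.314]
(0.4335, -0.008, 0.003, 1.6707963267948966) d [ 0.4031 -0.1503  0.1724] rows 8.3 r [ 0.001  0.001 -0.314]
```

Request:
{"fn": "step_arm", "kwargs": {"steps": [{"x": 0.403, "y": -0.15, "z": 0.043, "rx": 0, "ry": 0, "rz": -0.314, "claw": 0}, {"x": 0.403, "y": -0.15, "z": 0.043, "rx": 0, "ry": 0, "rz": -0.314, "claw": 0}, {"x": 0.403, "y": -0.15, "z": 0.043, "rx": 0, "ry": 0, "rz": -0.314, "claw": 0}, {"x": 0.403, "y": -0.15, "z": 0.043, "rx": 0, "ry": 0, "rz": -0.314, "claw": 0}, {"x": 0.403, "y": -0.15, "z": 0.043, "rx": 0, "ry": 0, "rz": -0.314, "claw": 0}, {"x": 0.403, "y": -0.15, "z": 0.043, "rx": 0, "ry": 0, "rz": -0.314, "claw": 0}, {"x": 0.403, "y": -0.15, "z": 0.043, "rx": 0, "ry": 0, "rz": -0.314, "claw": 0}, {"x": 0.403, "y": -0.15, "z": 0.043, "rx": 0, "ry": 0, "rz": -0.314, "claw": 0}, {"x": 0.403, "y": -0.15, "z": 0.043, "rx": 0, "ry": 0, "rz": -0.314, "claw": 0}, {"x": 0.403, "y": -0.15, "z": 0.043, "rx": 0, "ry": 0, "rz": -0.314, "claw": 0}, {"x": 0.403, "y": -0.15, "z": 0.043, "rx": 0, "ry": 0, "rz": -0.314, "claw": 0}]}}

```text
time: 11.07
tool_pos: [0.4334, -0.0081, 0.0993]
tool_rot: [-3.141, -0.0, 1.672]
contact_force: [0.1, -0.8, 0.1]
opening: 0.046
grip_force: 0.0
```

```bash
python3 - <<'E'
from h import *
im,d,X,P=cloud('wrist');cv2.imwrite('pics/w3.png',im)
q=(X[...,2]>.007)&(X[...,2]<.02)&(abs(X[...,0]-.434)<.05)&(abs(X[...,1])<.07);p=X[q]
print(cv2.minAreaRect((p[:,:2]*1000).astype(np.float32)))
go([(.4335,-.008,.003,np.pi/2+.1)])
E
```

```text
((433.1637268066406, -2.3506317138671875), (23.16325569152832, 90.0958023071289), 6.301797866821289)
now 11.1167 [ 0.4337 -0.0086  0.0995] [-3.141  0.     1.67 ] 0.04575441276248191 0.0 [0.4 0.3 0.2]
(0.4335, -0.008, 0.003, 1.6707963267948966) d [ 9.000e-04 -1.000e-04  1.286e-01] rows 2.3 r [-0.001  0.    -0.001]
```

View pics/w3.png

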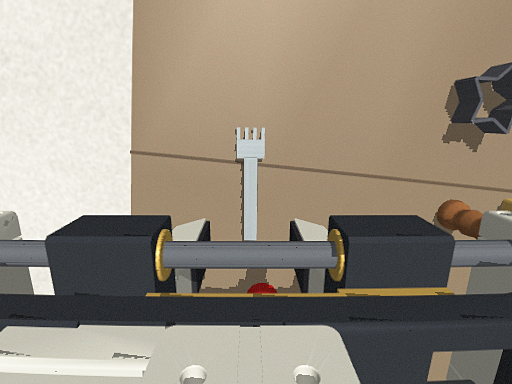

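The iron (250,190) is lined up between the fingers.

Request:
{"fn": "step_arm", "kwargs": {"squeeze": 35, "steps": [{"x": 0, "y": 0, "z": 0.05, "rx": 0, "ry": 0, "rz": 0, "claw": 0}, {"x": 0, "y": 0, "z": 0.1, "rx": 0, "ry": 0, "rz": 0, "claw": 0}, {"x": 0, "y": 0, "z": 0.1285, "rx": 0, "ry": 0, "rz": 0, "claw": 0}, {"x": 0, "y": 0, "z": 0.1285, "rx": 0, "ry": 0, "rz": 0, "claw": 0}, {"x": 0, "y": 0, "z": 0.1285, "rx": 0, "ry": 0, "rz": 0, "claw": -1}, {"x": 0, "y": 0, "z": 0.1285, "rx": 0, "ry": 0, "rz": 0, "claw": -1}, {"x": 0, "y": 0, "z": 0.1285, "rx": 0, "ry": 0, "rz": 0, "claw": -1}, {"x": 0, "y": 0, "z": 0.1285, "rx": 0, "ry": 0, "rz": 0, "claw": -1}, {"x": 0, "y": 0, "z": 0.1285, "rx": 0, "ry": 0, "rz": 0, "claw": -1}, {"x": 0, "y": 0, "z": 0.1285, "rx": 0, "ry": 0, "rz": 0, "claw": -1}, {"x": 0, "y": 0, "z": 0.07, "rx": 0, "ry": 0, "rz": 0, "claw": -1}, {"x": 0, "y": 0, "z": 0.02, "rx": 0, "ry": 0, "rz": 0, "claw": -1}]}}

```text
time: 12.12
tool_pos: [0.4314, -0.0076, 0.0836]
tool_rot: [-3.134, -0.002, 1.671]
contact_force: [1.4, -0.7, -1.1]
opening: 0.0115
grip_force: 35.0
```

```bash
python3 - <<'E'
from h import *
# yaw a: iron head dir = (-sin,cos) rotated; tray y angle 171.6deg=2.995
print('tray yaws', 2.995, 2.995-np.pi)
go([(.562,-.258,.09,1.424+np.pi/2),(.562,-.258,.09,1.424-np.pi/2)])
E
```

```text
tray yaws 2.995 -0.146592653589793
now 12.1167 [ 0.4314 -0.0076  0.0836] [-3.134e+00 -2.000e-03  1.671e+00] 0.011484147258027473 34.99791741371155 [ 1.4 -0.7 -1.1]
(0.562, -0.258, 0.09, 2.9947963267948965) d [-0.3496  0.1398 -0.0103] rows 6.8 r [-0.006 -0.009 -1.686]
(0.562, -0.258, 0.09, -0.14679632679489663) d [-0.3496  0.1398 -0.0103] rows 6.8 r [-0.009  0.007  2.314]
```

Request:
{"fn": "step_arm", "kwargs": {"steps": [{"x": -0.35, "y": 0.14, "z": -0.02, "rx": 0, "ry": 0, "rz": -1, "claw": -1}, {"x": -0.35, "y": 0.14, "z": -0.02, "rx": 0, "ry": 0, "rz": -1, "claw": -1}, {"x": -0.35, "y": 0.14, "z": -0.02, "rx": 0, "ry": 0, "rz": -1, "claw": -1}, {"x": -0.35, "y": 0.14, "z": -0.02, "rx": 0, "ry": 0, "rz": -1, "claw": -1}, {"x": -0.35, "y": 0.14, "z": -0.02, "rx": 0, "ry": 0, "rz": -1, "claw": -1}, {"x": -0.35, "y": 0.14, "z": -0.02, "rx": 0, "ry": 0, "rz": -1, "claw": -1}, {"x": -0.35, "y": 0.14, "z": -0.02, "rx": 0, "ry": 0, "rz": -1, "claw": -1}, {"x": -0.35, "y": 0.14, "z": -0.02, "rx": 0, "ry": 0, "rz": -1, "claw": -1}, {"x": -0.35, "y": 0.14, "z": -0.02, "rx": 0, "ry": 0, "rz": -1, "claw": -1}, {"x": -0.35, "y": 0.14, "z": -0.02, "rx": 0, "ry": 0, "rz": -1, "claw": -1}]}}

```text
time: 12.95
tool_pos: [0.5634, -0.2579, 0.0992]
tool_rot: [3.142, -0.002, 2.455]
contact_force: [-0.3, 0.8, -1.4]
opening: 0.0116
grip_force: 35.0
```

Request:
{"fn": "step_arm", "kwargs": {"steps": [{"x": 0, "y": 0, "z": 0, "rx": 0, "ry": 0, "rz": -0.686, "claw": -1}, {"x": 0, "y": 0, "z": 0, "rx": 0, "ry": 0, "rz": -0.686, "claw": -1}, {"x": 0, "y": 0, "z": 0, "rx": 0, "ry": 0, "rz": -0.686, "claw": -1}, {"x": 0, "y": 0, "z": 0, "rx": 0, "ry": 0, "rz": -0.686, "claw": -1}, {"x": 0, "y": 0, "z": 0, "rx": 0, "ry": 0, "rz": -0.686, "claw": -1}, {"x": 0, "y": 0, "z": 0, "rx": 0, "ry": 0, "rz": -0.686, "claw": -1}, {"x": 0, "y": 0, "z": 0, "rx": 0, "ry": 0, "rz": -0.686, "claw": -1}, {"x": 0, "y": 0, "z": 0, "rx": 0, "ry": 0, "rz": -0.686, "claw": -1}]}}

```text
time: 13.62
tool_pos: [0.564, -0.2577, 0.1]
tool_rot: [3.141, -0.0, 2.994]
contact_force: [-0.5, -0.8, -0.6]
opening: 0.0118
grip_force: 35.0
```

```bash
python3 - <<'E'
from h import *
go([(.562,-.258,.03,2.995),(.562,-.258,.008,2.995)])
E
```

```text
now 13.6167 [ 0.564  -0.2577  0.1   ] [ 3.141 -0.     2.994] 0.01176615335314855 34.99826431274414 [-0.5 -0.8 -0.6]
(0.562, -0.258, 0.03, 2.995) d [ 0.0026 -0.0008  0.0933] rows 1.7 r [ 0.    -0.    -0.001]
(0.562, -0.258, 0.008, 2.995) d [ 0.0026 -0.0009  0.1226] rows 2.2 r [ 0.    -0.    -0.001]
```

Request:
{"fn": "step_arm", "kwargs": {"steps": [{"x": 0.002, "y": -0.001, "z": 0.05, "rx": 0, "ry": 0, "rz": 0, "claw": -1}, {"x": 0.002, "y": -0.001, "z": 0.09, "rx": 0, "ry": 0, "rz": 0, "claw": -1}, {"x": 0.002, "y": -0.001, "z": 0.11, "rx": 0, "ry": 0, "rz": 0, "claw": -1}, {"x": 0.002, "y": -0.001, "z": 0.1225, "rx": 0, "ry": 0, "rz": 0, "claw": -1}, {"x": 0.002, "y": -0.001, "z": 0.1225, "rx": 0, "ry": 0, "rz": 0, "claw": -1}, {"x": 0.002, "y": -0.001, "z": 0.1225, "rx": 0, "ry": 0, "rz": 0, "claw": -0.57}, {"x": 0.002, "y": -0.001, "z": 0.1225, "rx": 0, "ry": 0, "rz": 0, "claw": -0.57}, {"x": 0.002, "y": -0.001, "z": 0.1225, "rx": 0, "ry": 0, "rz": 0, "claw": -0.57}, {"x": 0.002, "y": -0.001, "z": 0.1225, "rx": 0, "ry": 0, "rz": 0, "claw": -0.57}, {"x": 0.002, "y": -0.001, "z": 0.08, "rx": 0, "ry": 0, "rz": 0, "claw": -0.57}, {"x": 0.002, "y": -0.001, "z": 0.03, "rx": 0, "ry": 0, "rz": 0, "claw": -0.57}, {"x": 0.002, "y": -0.001, "z": -0.03, "rx": 0, "ry": 0, "rz": 0, "claw": -0.57}]}}

```text
time: 14.62
tool_pos: [0.5616, -0.2586, 0.119]
tool_rot: [3.14, -0.003, 2.995]
contact_force: [0.9, -1.2, -0.8]
opening: 0.0196
grip_force: 0.0
```

```bash
python3 - <<'E'
from h import *
go([(.531,-.107,.13,np.pi/2)])
E
```

```text
now 14.6167 [ 0.5616 -0.2586  0.119 ] [ 3.140e+00 -3.000e-03  2.995e+00] 0.01963732660451212 0.0 [ 0.9 -1.2 -0.8]
(0.531, -0.107, 0.13, 1.5707963267948966) d [ 0.07    0.194  -0.0141] rows 3.7 r [-1.000e-03 -5.000e-03  1.813e+00]
```

Request:
{"fn": "step_arm", "kwargs": {"steps": [{"x": 0.07, "y": 0.194, "z": -0.014, "rx": 0, "ry": 0, "rz": 0.95, "claw": 0.1}, {"x": 0.07, "y": 0.194, "z": -0.014, "rx": 0, "ry": 0, "rz": 0.95, "claw": 0.1}, {"x": 0.07, "y": 0.194, "z": -0.014, "rx": 0, "ry": 0, "rz": 0.95, "claw": 0.1}, {"x": 0.07, "y": 0.194, "z": -0.014, "rx": 0, "ry": 0, "rz": 0.95, "claw": 0.1}, {"x": 0.07, "y": 0.194, "z": -0.014, "rx": 0, "ry": 0, "rz": 0.95, "claw": 0.1}, {"x": 0.07, "y": 0.194, "z": -0.014, "rx": 0, "ry": 0, "rz": 0.95, "claw": 0.1}, {"x": 0.07, "y": 0.194, "z": -0.014, "rx": 0, "ry": 0, "rz": 0.95, "claw": 0.1}]}}

```text
time: 15.2
tool_pos: [0.5321, -0.1068, 0.1302]
tool_rot: [3.141, 0.001, 2.246]
contact_force: [-0.3, -1.0, 0.2]
opening: 0.0502
grip_force: 0.0
```

Request:
{"fn": "step_arm", "kwargs": {"steps": [{"x": 0, "y": 0, "z": 0, "rx": 0, "ry": 0, "rz": 0.833, "claw": 0.1}, {"x": 0, "y": 0, "z": 0, "rx": 0, "ry": 0, "rz": 0.833, "claw": 0.1}, {"x": 0, "y": 0, "z": 0, "rx": 0, "ry": 0, "rz": 0.833, "claw": 0.1}, {"x": 0, "y": 0, "z": 0, "rx": 0, "ry": 0, "rz": 0.833, "claw": 0.1}, {"x": 0, "y": 0, "z": 0, "rx": 0, "ry": 0, "rz": 0.833, "claw": 0.1}, {"x": 0, "y": 0, "z": 0, "rx": 0, "ry": 0, "rz": 0.833, "claw": 0.1}, {"x": 0, "y": 0, "z": 0, "rx": 0, "ry": 0, "rz": 0.833, "claw": 0.1}, {"x": 0, "y": 0, "z": 0, "rx": 0, "ry": 0, "rz": 0.833, "claw": 0.1}]}}

```text
time: 15.87
tool_pos: [0.532, -0.1079, 0.1296]
tool_rot: [3.141, -0.0, 1.598]
contact_force: [-0.5, 0.5, 0.1]
opening: 0.0504
grip_force: 0.0
```

```bash
python3 - <<'E'
from h import *
im,d,X,P=cloud('side');cv2.imwrite('pics/s4.png',im)
q=(X[...,2]>.01)&(X[...,2]<.022)&(abs(X[...,0]-.531)<.03)&(abs(X[...,1]+.107)<.03);p=X[q]
print(q.sum(),((p.min(0)+p.max(0))/2).round(4))
go([(.531,-.107,.003,1.594)])
E
```

```text
160 [ 0.5305 -0.1068  0.0144]
now 15.9167 [ 0.532  -0.1078  0.1296] [ 3.141 -0.     1.598] 0.05042306006720651 0.0 [-0.1  0.7  0.2]
(0.531, -0.107, 0.003, 1.594) d [ 0.0011 -0.0013  0.1688] rows 3.0 r [ 0.    -0.     0.005]
```

View pics/s4.png

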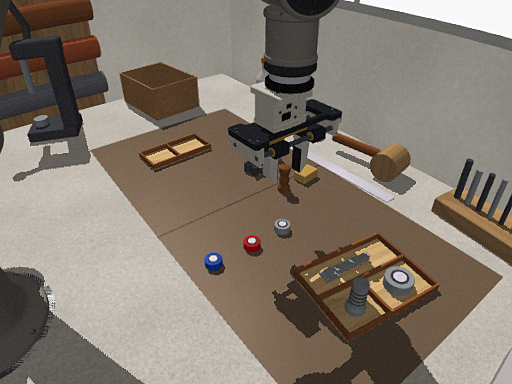

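The belt kit is done: iron (345,267), upright setter (357,297), anvil (400,282). The gripper is over the small anvil (282,227).

Request:
{"fn": "step_arm", "kwargs": {"squeeze": 25, "steps": [{"x": 0.001, "y": -0.001, "z": 0.05, "rx": 0, "ry": 0, "rz": 0, "claw": 0.1}, {"x": 0.001, "y": -0.001, "z": 0.1, "rx": 0, "ry": 0, "rz": 0, "claw": 0.1}, {"x": 0.001, "y": -0.001, "z": 0.14, "rx": 0, "ry": 0, "rz": 0, "claw": 0.1}, {"x": 0.001, "y": -0.001, "z": 0.168, "rx": 0, "ry": 0, "rz": 0, "claw": 0.1}, {"x": 0.001, "y": -0.001, "z": 0.168, "rx": 0, "ry": 0, "rz": 0, "claw": 0.1}, {"x": 0.001, "y": -0.001, "z": 0.168, "rx": 0, "ry": 0, "rz": 0, "claw": -1}, {"x": 0.001, "y": -0.001, "z": 0.168, "rx": 0, "ry": 0, "rz": 0, "claw": -1}, {"x": 0.001, "y": -0.001, "z": 0.168, "rx": 0, "ry": 0, "rz": 0, "claw": -1}, {"x": 0.001, "y": -0.001, "z": 0.168, "rx": 0, "ry": 0, "rz": 0, "claw": -1}, {"x": 0.001, "y": -0.001, "z": 0.168, "rx": 0, "ry": 0, "rz": 0, "claw": -1}, {"x": 0.001, "y": -0.001, "z": 0.168, "rx": 0, "ry": 0, "rz": 0, "claw": -1}]}}

```text
time: 16.83
tool_pos: [0.5314, -0.1069, 0.0038]
tool_rot: [3.141, 0.0, 1.595]
contact_force: [-0.0, -0.5, 0.4]
opening: 0.0311
grip_force: 25.0
```

Request:
{"fn": "step_arm", "kwargs": {"steps": [{"x": 0, "y": 0, "z": -0.05, "rx": 0, "ry": 0, "rz": 0, "claw": -1}, {"x": 0, "y": 0, "z": -0.1, "rx": 0, "ry": 0, "rz": 0, "claw": -1}, {"x": 0, "y": 0, "z": -0.15, "rx": 0, "ry": 0, "rz": 0, "claw": -1}, {"x": 0, "y": 0, "z": -0.17, "rx": 0, "ry": 0, "rz": 0, "claw": -1}, {"x": 0, "y": 0, "z": -0.17, "rx": 0, "ry": 0, "rz": 0, "claw": -1}, {"x": 0, "y": 0, "z": -0.17, "rx": 0, "ry": 0, "rz": 0, "claw": -1}]}}

```text
time: 17.33
tool_pos: [0.5312, -0.1069, 0.1315]
tool_rot: [3.14, 0.0, 1.595]
contact_force: [-1.2, 0.2, -2.4]
opening: 0.0312
grip_force: 25.0
```

```bash
python3 - <<'E'
from h import *
go([(.5425,.290,.13,1.594)])
E
```

```text
now 17.3333 [ 0.5312 -0.1069  0.1315] [3.14  0.    1.595] 0.031167237353704223 24.99979868181981 [-1.2  0.2 -2.4]
(0.5425, 0.29, 0.13, 1.594) d [0.5286 0.0277 0.0018] rows 9.5 r [0.002 0.001 0.001]
```

Request:
{"fn": "step_arm", "kwargs": {"steps": [{"x": 0.5286, "y": 0.0277, "z": 0, "rx": 0, "ry": 0, "rz": 0, "claw": -1}, {"x": 0.5286, "y": 0.0277, "z": 0, "rx": 0, "ry": 0, "rz": 0, "claw": -1}, {"x": 0.5286, "y": 0.0277, "z": 0, "rx": 0, "ry": 0, "rz": 0, "claw": -1}, {"x": 0.5286, "y": 0.0277, "z": 0, "rx": 0, "ry": 0, "rz": 0, "claw": -1}, {"x": 0.5286, "y": 0.0277, "z": 0, "rx": 0, "ry": 0, "rz": 0, "claw": -1}, {"x": 0.5286, "y": 0.0277, "z": 0, "rx": 0, "ry": 0, "rz": 0, "claw": -1}, {"x": 0.5286, "y": 0.0277, "z": 0, "rx": 0, "ry": 0, "rz": 0, "claw": -1}, {"x": 0.5286, "y": 0.0277, "z": 0, "rx": 0, "ry": 0, "rz": 0, "claw": -1}, {"x": 0.5286, "y": 0.0277, "z": 0, "rx": 0, "ry": 0, "rz": 0, "claw": -1}, {"x": 0.5286, "y": 0.0277, "z": 0, "rx": 0, "ry": 0, "rz": 0, "claw": -1}, {"x": 0.5286, "y": 0.0277, "z": 0, "rx": 0, "ry": 0, "rz": 0, "claw": -1}, {"x": 0.5286, "y": 0.0277, "z": 0, "rx": 0, "ry": 0, "rz": 0, "claw": -1}]}}

```text
time: 18.33
tool_pos: [0.5409, 0.2907, 0.1284]
tool_rot: [-3.138, 0.002, 1.597]
contact_force: [0.9, -0.6, -1.1]
opening: 0.0311
grip_force: 25.0
```

```bash
python3 - <<'E'
from h import *
im,d,X,P=cloud('wrist')
q=(X[...,2]>.012)&(X[...,2]<.022)&(X[...,0]>.39)&(X[...,0]<.62)&(X[...,1]>.22)&(X[...,1]<.36);p=X[q]
print(cv2.minAreaRect((p[:,:2]*1000).astype(np.float32)),p.min(0),p.max(0))
go([(.5425,.290,.008,1.594)])
E
```

```text
((504.5122985839844, 291.0957336425781), (169.16114807128906, 81.52872467041016), 1.5295788049697876) [0.41956152 0.25058574 0.01202764] [0.58971602 0.33401911 0.01918794]
now 18.3833 [0.5413 0.2895 0.1288] [-3.138e+00  2.000e-03  1.596e+00] 0.030937443221664574 24.999600041192025 [ 0.2  0.1 -1.7]
(0.5425, 0.29, 0.008, 1.594) d [0.001  0.0023 0.161 ] rows 2.9 r [-0.005  0.002  0.002]
```

Request:
{"fn": "step_arm", "kwargs": {"steps": [{"x": 0.001, "y": 0.001, "z": 0.05, "rx": 0, "ry": 0, "rz": 0, "claw": -1}, {"x": 0.001, "y": 0.001, "z": 0.1, "rx": 0, "ry": 0, "rz": 0, "claw": -1}, {"x": 0.001, "y": 0.001, "z": 0.13, "rx": 0, "ry": 0, "rz": 0, "claw": -1}, {"x": 0.001, "y": 0.001, "z": 0.15, "rx": 0, "ry": 0, "rz": 0, "claw": -1}, {"x": 0.001, "y": 0.001, "z": 0.16, "rx": 0, "ry": 0, "rz": 0, "claw": -1}, {"x": 0.001, "y": 0.001, "z": 0.16, "rx": 0, "ry": 0, "rz": 0, "claw": -1}, {"x": 0.001, "y": 0.001, "z": 0.16, "rx": 0, "ry": 0, "rz": 0, "claw": -0.18}, {"x": 0.001, "y": 0.001, "z": 0.16, "rx": 0, "ry": 0, "rz": 0, "claw": -0.18}, {"x": 0.001, "y": 0.001, "z": 0.16, "rx": 0, "ry": 0, "rz": 0, "claw": -0.18}, {"x": 0.001, "y": 0.001, "z": 0.16, "rx": 0, "ry": 0, "rz": 0, "claw": -0.18}, {"x": 0.001, "y": 0.001, "z": 0.11, "rx": 0, "ry": 0, "rz": 0, "claw": -0.18}, {"x": 0.001, "y": 0.001, "z": 0.05, "rx": 0, "ry": 0, "rz": 0, "claw": -0.18}]}}

```text
time: 19.38
tool_pos: [0.5412, 0.29, 0.0886]
tool_rot: [-3.135, 0.002, 1.595]
contact_force: [1.0, 0.8, 0.5]
opening: 0.0373
grip_force: 0.0
```

```bash
python3 - <<'E'
from h import *
go([(.696,.1085,.14,2.9)])
E
```

```text
now 19.3833 [0.5412 0.29   0.0886] [-3.135e+00  2.000e-03  1.595e+00] 0.037275754850957944 0.0 [1.  0.8 0.5]
(0.696, 0.1085, 0.14, 2.9) d [-0.247   0.2001 -0.0692] rows 5.9 r [-0.009 -0.003 -1.662]
```

Request:
{"fn": "step_arm", "kwargs": {"steps": [{"x": 0, "y": 0, "z": -0.07, "rx": 0, "ry": 0, "rz": -0.1, "claw": -0.18}, {"x": -0.247, "y": 0.2, "z": -0.07, "rx": 0, "ry": 0, "rz": -1, "claw": -0.18}, {"x": -0.247, "y": 0.2, "z": -0.07, "rx": 0, "ry": 0, "rz": -1, "claw": -0.18}, {"x": -0.247, "y": 0.2, "z": -0.07, "rx": 0, "ry": 0, "rz": -1, "claw": -0.18}, {"x": -0.247, "y": 0.2, "z": -0.07, "rx": 0, "ry": 0, "rz": -1, "claw": -0.18}, {"x": -0.247, "y": 0.2, "z": -0.07, "rx": 0, "ry": 0, "rz": -1, "claw": -0.18}, {"x": -0.247, "y": 0.2, "z": -0.07, "rx": 0, "ry": 0, "rz": -1, "claw": -0.18}, {"x": -0.247, "y": 0.2, "z": -0.07, "rx": 0, "ry": 0, "rz": -1, "claw": -0.18}, {"x": -0.247, "y": 0.2, "z": -0.07, "rx": 0, "ry": 0, "rz": -1, "claw": -0.18}, {"x": -0.247, "y": 0.2, "z": -0.07, "rx": 0, "ry": 0, "rz": -1, "claw": -0.18}]}}

```text
time: 20.22
tool_pos: [0.6971, 0.1096, 0.1428]
tool_rot: [3.142, -0.001, 2.379]
contact_force: [-0.3, 0.0, -0.4]
opening: 0.0376
grip_force: 0.0
```

Request:
{"fn": "step_arm", "kwargs": {"steps": [{"x": 0, "y": 0, "z": 0, "rx": 0, "ry": 0, "rz": -0.8, "claw": -0.18}, {"x": 0, "y": 0, "z": 0, "rx": 0, "ry": 0, "rz": -0.8, "claw": -0.18}, {"x": 0, "y": 0, "z": 0, "rx": 0, "ry": 0, "rz": -0.8, "claw": -0.18}, {"x": 0, "y": 0, "z": 0, "rx": 0, "ry": 0, "rz": -0.8, "claw": -0.18}, {"x": 0, "y": 0, "z": 0, "rx": 0, "ry": 0, "rz": -0.8, "claw": -0.18}, {"x": 0, "y": 0, "z": 0, "rx": 0, "ry": 0, "rz": -0.8, "claw": -0.18}, {"x": 0, "y": 0, "z": 0, "rx": 0, "ry": 0, "rz": -0.8, "claw": -0.18}, {"x": 0, "y": 0, "z": 0, "rx": 0, "ry": 0, "rz": -0.8, "claw": -0.18}]}}

```text
time: 20.88
tool_pos: [0.6971, 0.1103, 0.143]
tool_rot: [3.141, 0.0, 3.006]
contact_force: [-0.3, -0.4, 0.4]
opening: 0.0375
grip_force: 0.0
```

```bash
python3 - <<'E'
from h import *
for n in ['side','scene']:
    im,d,X,P=cloud(n)
    for nm,c,z in [('thin',(.696,.1085),.05),('star',(.621,.096),.02),('sa',(.5425,.29),.0175)]:
        q=(X[...,2]>z)&(X[...,2]<z+.015)&(abs(X[...,0]-c[0])<.03)&(abs(X[...,1]-c[1])<.03);p=X[q]
        if q.sum(): print(n,nm,q.sum(),((p.min(0)+p.max(0))/2).round(4),np.ptp(p,0))
go([(.696,.1085,.023,3.05)])
E
```

```text
side thin 35 [0.6948 0.1096 0.0556] [0.01414369 0.01493971 0.00978808]
side star 100 [0.6198 0.0973 0.0229] [0.05342515 0.05363313 0.0058218 ]
side sa 52 [0.5409 0.2889 0.0209] [0.02644564 0.03133409 0.00478901]
scene thin 38 [0.6994 0.106  0.0552] [0.01463256 0.01592308 0.00960929]
scene star 84 [0.6244 0.0936 0.0224] [0.05210465 0.05329739 0.00445226]
scene sa 23 [0.5427 0.2831 0.0194] [0.02347923 0.02774011 0.00327402]
now 20.9833 [0.6974 0.1097 0.1429] [3.141 0.    3.007] 0.03743786059495228 0.0 [ 0.8  0.1 -0.6]
(0.696, 0.1085, 0.023, 3.05) d [ 0.0016 -0.0019  0.1599] rows 2.9 r [ 0.     0.    -0.055]
```

Request:
{"fn": "step_arm", "kwargs": {"squeeze": 25, "steps": [{"x": 0.001, "y": -0.002, "z": 0.05, "rx": 0, "ry": 0, "rz": -0.05, "claw": -0.18}, {"x": 0.001, "y": -0.002, "z": 0.1, "rx": 0, "ry": 0, "rz": -0.05, "claw": -0.18}, {"x": 0.001, "y": -0.002, "z": 0.14, "rx": 0, "ry": 0, "rz": -0.05, "claw": -0.18}, {"x": 0.001, "y": -0.002, "z": 0.16, "rx": 0, "ry": 0, "rz": -0.05, "claw": -0.18}, {"x": 0.001, "y": -0.002, "z": 0.16, "rx": 0, "ry": 0, "rz": -0.05, "claw": -0.18}, {"x": 0.001, "y": -0.002, "z": 0.16, "rx": 0, "ry": 0, "rz": -0.05, "claw": -1}, {"x": 0.001, "y": -0.002, "z": 0.16, "rx": 0, "ry": 0, "rz": -0.05, "claw": -1}, {"x": 0.001, "y": -0.002, "z": 0.16, "rx": 0, "ry": 0, "rz": -0.05, "claw": -1}, {"x": 0.001, "y": -0.002, "z": 0.16, "rx": 0, "ry": 0, "rz": -0.05, "claw": -1}, {"x": 0.001, "y": -0.002, "z": 0.16, "rx": 0, "ry": 0, "rz": -0.05, "claw": -1}, {"x": 0.001, "y": -0.002, "z": 0.16, "rx": 0, "ry": 0, "rz": -0.05, "claw": -1}]}}

```text
time: 21.9
tool_pos: [0.6978, 0.1079, 0.0247]
tool_rot: [3.141, 0.003, 3.048]
contact_force: [-0.3, -0.8, 6.1]
opening: 0.0148
grip_force: 25.0
```

Request:
{"fn": "step_arm", "kwargs": {"steps": [{"x": 0, "y": 0, "z": -0.04, "rx": 0, "ry": 0, "rz": 0, "claw": -1}, {"x": 0, "y": 0, "z": -0.09, "rx": 0, "ry": 0, "rz": 0, "claw": -1}, {"x": 0, "y": 0, "z": -0.13, "rx": 0, "ry": 0, "rz": 0, "claw": -1}, {"x": 0, "y": 0, "z": -0.13, "rx": 0, "ry": 0, "rz": 0, "claw": -1}, {"x": 0, "y": 0, "z": -0.13, "rx": 0, "ry": 0, "rz": 0, "claw": -1}]}}

```text
time: 22.32
tool_pos: [0.6978, 0.1078, 0.123]
tool_rot: [3.141, 0.005, 3.048]
contact_force: [-0.3, -0.2, -1.9]
opening: 0.0149
grip_force: 25.0
```

```bash
python3 - <<'E'
from h import *
go([(.460,.2895,.12,3.05)])
E
```

```text
now 22.3167 [0.6978 0.1078 0.123 ] [3.141 0.005 3.048] 0.014863561821726878 24.996452629566193 [-0.3 -0.2 -1.9]
(0.46, 0.2895, 0.12, 3.05) d [0.3384 0.2114 0.0025] rows 7.2 r [ 0.001  0.006 -0.003]
```

Request:
{"fn": "step_arm", "kwargs": {"steps": [{"x": 0.338, "y": 0.211, "z": 0, "rx": 0, "ry": 0, "rz": 0, "claw": -1}, {"x": 0.338, "y": 0.211, "z": 0, "rx": 0, "ry": 0, "rz": 0, "claw": -1}, {"x": 0.338, "y": 0.211, "z": 0, "rx": 0, "ry": 0, "rz": 0, "claw": -1}, {"x": 0.338, "y": 0.211, "z": 0, "rx": 0, "ry": 0, "rz": 0, "claw": -1}, {"x": 0.338, "y": 0.211, "z": 0, "rx": 0, "ry": 0, "rz": 0, "claw": -1}, {"x": 0.338, "y": 0.211, "z": 0, "rx": 0, "ry": 0, "rz": 0, "claw": -1}, {"x": 0.338, "y": 0.211, "z": 0, "rx": 0, "ry": 0, "rz": 0, "claw": -1}, {"x": 0.338, "y": 0.211, "z": 0, "rx": 0, "ry": 0, "rz": 0, "claw": -1}, {"x": 0.338, "y": 0.211, "z": 0.04, "rx": 0, "ry": 0, "rz": 0, "claw": -1}, {"x": 0.338, "y": 0.211, "z": 0.08, "rx": 0, "ry": 0, "rz": 0, "claw": -1}, {"x": 0.338, "y": 0.211, "z": 0.1, "rx": 0, "ry": 0, "rz": 0, "claw": -1}, {"x": 0.338, "y": 0.211, "z": 0.1, "rx": 0, "ry": 0, "rz": 0, "claw": -1}]}}

```text
time: 23.32
tool_pos: [0.4559, 0.2876, 0.0407]
tool_rot: [-3.137, -0.008, 3.048]
contact_force: [-0.7, -0.0, -0.4]
opening: 0.0145
grip_force: 25.0
```

```bash
python3 - <<'E'
from h import *
im,d,X,P=cloud('side');cv2.imwrite('pics/s5.png',cv2.resize(im[90:210,80:340],None,fx=3,fy=3))
go([(.460,.2895,.029,3.05)])
E
```

```text
now 23.3667 [0.4573 0.2881 0.0428] [-3.139 -0.005  3.048] 0.014773939289396779 24.99589741230011 [-0.1  0.6 -0.4]
(0.46, 0.2895, 0.029, 3.05) d [-0.0035  0.0023  0.0183] rows 0.3 r [-0.004 -0.007 -0.003]
```

View pics/s5.png

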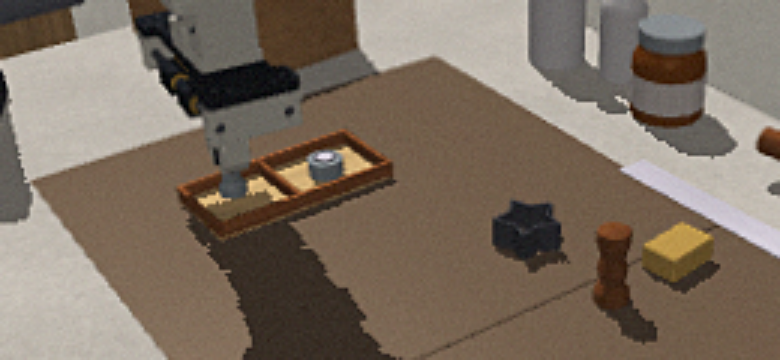

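The small anvil is in its compartment (crop 325,165) and the thin setter hangs over the smaller one (235,185). I'll lower and release it.

Request:
{"fn": "step_arm", "kwargs": {"steps": [{"x": 0, "y": 0, "z": 0.01, "rx": 0, "ry": 0, "rz": 0, "claw": -1}, {"x": 0, "y": 0, "z": 0.016, "rx": 0, "ry": 0, "rz": 0, "claw": -1}, {"x": 0, "y": 0, "z": 0.018, "rx": 0, "ry": 0, "rz": 0, "claw": -1}, {"x": 0, "y": 0, "z": 0.018, "rx": 0, "ry": 0, "rz": 0, "claw": -1}, {"x": 0, "y": 0, "z": 0.018, "rx": 0, "ry": 0, "rz": 0, "claw": -1}, {"x": 0, "y": 0, "z": 0.018, "rx": 0, "ry": 0, "rz": 0, "claw": -1}]}}

```text
time: 23.87
tool_pos: [0.4594, 0.2892, 0.0323]
tool_rot: [3.141, 0.001, 3.048]
contact_force: [0.3, -1.0, -1.3]
opening: 0.0149
grip_force: 25.0
```

Request:
{"fn": "step_arm", "kwargs": {"steps": [{"x": 0, "y": 0, "z": 0.004, "rx": 0, "ry": 0, "rz": 0, "claw": -1}, {"x": 0, "y": 0, "z": 0.004, "rx": 0, "ry": 0, "rz": 0, "claw": -1}, {"x": 0, "y": 0, "z": 0.004, "rx": 0, "ry": 0, "rz": 0, "claw": -1}, {"x": 0, "y": 0, "z": 0.004, "rx": 0, "ry": 0, "rz": 0, "claw": -0.3}, {"x": 0, "y": 0, "z": 0.004, "rx": 0, "ry": 0, "rz": 0, "claw": -0.3}, {"x": 0, "y": 0, "z": 0.004, "rx": 0, "ry": 0, "rz": 0, "claw": -0.3}, {"x": 0, "y": 0, "z": 0.004, "rx": 0, "ry": 0, "rz": 0, "claw": -0.3}, {"x": 0, "y": 0, "z": -0.03, "rx": 0, "ry": 0, "rz": 0, "claw": -0.3}, {"x": 0, "y": 0, "z": -0.07, "rx": 0, "ry": 0, "rz": 0, "claw": -0.3}, {"x": 0, "y": 0, "z": -0.12, "rx": 0, "ry": 0, "rz": 0, "claw": -0.3}, {"x": 0, "y": 0, "z": -0.17, "rx": 0, "ry": 0, "rz": 0, "claw": -0.3}, {"x": 0, "y": 0, "z": -0.2, "rx": 0, "ry": 0, "rz": 0, "claw": -0.3}]}}

```text
time: 24.87
tool_pos: [0.4601, 0.2896, 0.1858]
tool_rot: [3.139, 0.004, 3.048]
contact_force: [-0.6, 0.2, 0.4]
opening: 0.0322
grip_force: 0.0
```

```bash
python3 - <<'E'
from h import *
im,d,X,P=cloud('side');cv2.imwrite('pics/s6.png',im)
im,d,X,P=cloud('scene');cv2.imwrite('pics/c6.png',im)
q=(X[...,2]>.02)&(X[...,2]<.075)&(abs(X[...,0]-.46)<.04)&(abs(X[...,1]-.289)<.04);p=X[q];print(p.min(0),p.max(0))
E
```

```text
[0.45235228 0.27771439 0.02030417] [0.46885561 0.29546233 0.06290863]
```

View pics/s6.png

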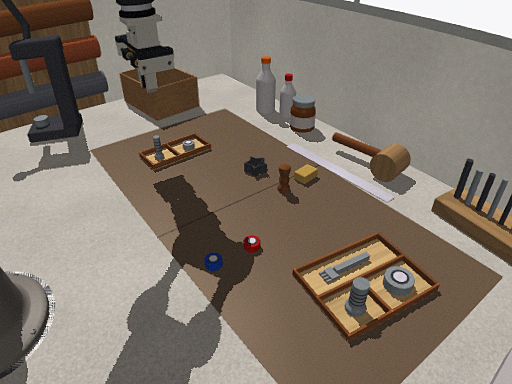

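View pics/c6.png

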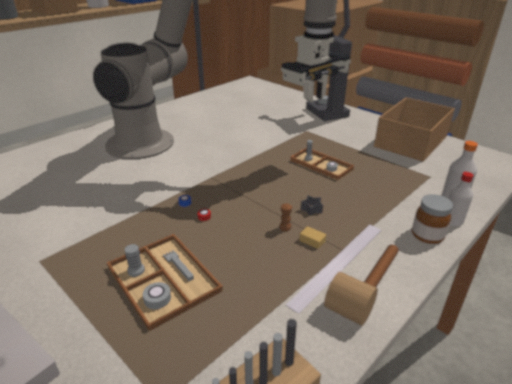

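Both views show the two kits complete. The thin setter stands at side (158,148) with the small anvil at (188,145). The iron (345,266), thick setter (358,296) and large anvil (400,281) are in the large tray. The bystanders haven't moved and the gripper is clear.

```bash
python3 -c "
from cell import robot
print(robot.hand_in())"
```

```text
the job is handed in; nothing more can be done
None
```

Both kits are made up in the order asked and handed in at about 25 s. All five pieces are in their compartments with both setters upright, the wax block, slicker and star die were left where they stood, and the gripper is clear.

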